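# Load the bench analyser and start the scan

### The arm

A 6-joint arm with a two-finger parallel gripper is mounted at the origin on the work surface. World frame = base frame: x ahead of the robot, y to its left, z up, the work surface at z = 0. Lengths are in mm, angles in rad, forces in N, time in s.
With the tool pointing down it reaches from about 275 to 750 mm from the base axis. Payload 10.2 kg.
Tool frame: the origin (TCP) lies midway between the tips of the shut fingers; the grasp point (between the pads) lies grasp_offset behind it (grasp_offset is the distance from the TCP to the grasp point, in mm); x points along the fingers, z is the direction in which the jaws open and shut, and the axes are right-handed (so a half turn about x gives the same grasp; the last joint's range is limited). The gripper opens to 85 mm and grips with 20 to 120 N. Pads are 22 mm wide; open, the fingers measure 114 mm over their backs; the gripper's body (76 mm by 85 mm) begins 54 mm behind the grasp point. The pads swing forward as they close: fully open they stand 13 mm farther back than shut.
Start: joints at [1.079, 0.313, 1.498, -0, 1.331, -0.223], TCP at [139.439, 506.15, 231.294] pointing down, gripper open.
Joint ranges: [-2.94, 2.94], [-0.97, 2.17], [0.19, 2.56], [-1.23, 4.37], [0.02, 3.11], [-2.88, 2.88]. Speed limits (rad/s): [2.39, 2.39, 3.01, 3.14, 3.14, 3.14].

### API

Orientations are given as a unit quaternion [w, x, y, z].
In Python, from rig import sense, capture, calibration, finish_job, grasp_offset gives the robot as it stands.
- The arm moves only by the shell command python3 -m jog 'ROWS' [FORCE]. ROWS is JSON, a list of rows, each an object with "linear": the shift along the tool's x, y, z scaled (see below), a list of three; "rotation": the turn, a rotation vector about the tool's x, y, z scaled (see below), a list of three; "grip": the finger opening in mm, from 0 to 85.4. A call has 1 to 20 rows; each row is the pose to reach, as a shift and turn from the pose measured when the call began, along the tool's axes at that moment; what a row does not reach only later rows make up. The controller multiplies each number of a shift by 0.3 m and each number of a turn by 0.5 rad. A row lasts 1/12 s, in which the tool goes at most 41.7 mm and 7.16 degrees, less where a joint would pass 70% of its speed; a pose out of reach is approached as far as the arm can. A call with a number of a shift or a turn outside -1 to 1 is refused whole. A call with a gripper value outside its range is refused whole. The fingers move at their own pace and stop on an object; FORCE is the grip in N (left out, the last holds). Time passes only in rows, so rows that repeat a pose let the fingers close. It gives the time, the measured TCP pose, the force and the opening at its end, in the units of the state.
- sense(): the state, without advancing time (a new reading comes with each control period).
- capture(name): name is "side" or "top" or "wrist"; returns (picture, depth): 400x640x3 uint8, red, green, blue; 400x640 float32, mm along the optical axis (not along the pixel's ray), 0 where there is no reading.
- calibration(name): a dict with "intrinsics" (3x3 intrinsics, pixels), "dist" ([k1, k2, p1, p2, k3] as OpenCV has them; the pictures are not rectified), "world_from_camera" (4x4, takes a point from camera to world coordinates). Camera axes: x right, y up, looking along -z (the intrinsics and any distortion apply to the point x, -y, -z); pixel columns grow to the right and rows downward; lengths in mm; the calibration is good to about 2 mm. A picture is of the moment at which its call begins: read the wrist's pose just before it. calibration takes no time and is no camera call; for the wrist camera it gives the pose at the moment of the call.
- finish_job(): hands the job in, once; it reports no verdict.
The state is a dict: "time_s": time; "joints": joint angles; "dq": joint speeds; "tau": joint torques, N m; "eef_pos": TCP position; "ee_rot": TCP orientation; "force": force on the tool from outside, world axes, zero at the start; "wrist_torque": the same for the moment, N m; "grip_width": opening from 0.0 (shut) to 1.0 (fully open).
Only numpy, scipy, OpenCV 4.12 (cv2) and the standard library are available. Lean on these libraries where they do the work, as an engineer would, in place of code of your own. Each camera call takes 0.05 s, during which the arm holds its last target.

### The job

Take the blocky clay loom weight from the white foam pad, set it gently in the open specimen drawer of the bench analyser (do not drop it in) and slide the drawer fully shut. Only then press the large round start button on the analyser fully down and let it come back up. Leave the two flat sherds on the pad and the small button alone.

Things in the scene. Friction and masses are not known exactly. Their poses are not given: they have to be found in the camera images.
- weight: loom weight: a terracotta block, 50 mm long (x) and 36 mm wide (y) at the foot, 50 mm tall; its two 36 mm apart side faces (normals along y) are upright and parallel, its ends slope in to about 32 mm at the top; about 160 g. A dark hole runs through it along y near the top. It stands upright on the pad. Origin: centre of its underside, z up
- pad: white foam pad, 220 x 200 x 12 mm, fixed to the table; carries the loom weight and the two sherds, standing 110 mm apart on three corners of a square, in any order. Origin: centre of its underside
- sherd_a: flat terracotta sherd, a five-sided plate about 60 mm across, 9 mm thick, to be left on the pad. Origin: centre of its underside
- sherd_b: flat terracotta sherd, a four-sided plate about 48 mm square, 11 mm thick, to be left on the pad. Origin: centre of its underside
- analyser: bench analyser, a white box, fixed: 300 mm deep (x), 260 mm wide (y). The front 105 mm of its depth is a low deck with its top at 105 mm, carrying two buttons; behind it a head 180 mm tall with a dark display. Origin: centre of its footprint on the table; its front is the -x side, 150 mm from the origin
- drawer (a joint): opening of the specimen drawer, m: 0 shut, grows as it slides out along the analyser's -x, at most 0.15; starts 0.12 to 0.14 open. The drawer is grey inside, with a white front panel 250 mm wide and 12 mm thick whose top edge is 92 mm above the table
- drawer_spot (a point): point on the drawer's floor (20 mm above the table; axes parallel to the analyser's; moves with the drawer), midway across, 58 mm behind the inner face of the drawer's front. The inside is 216 mm wide and the side walls stand 49 mm above the floor; with the drawer open about 115 mm of its length is clear of the deck, the point lying about in the middle
- drawer_handle (a point): middle of the drawer's handle, a steel bar 10 mm thick and 110 mm long along the analyser's y, 25 mm in front of the drawer's front face, 76 mm above the table; moves with the drawer
- start_top (a point): centre of the top of the large round start button, grey, 34 mm across, in a black round housing 50 mm across and 12 mm tall on the deck; pressed straight down. It may be the left or the right of the two buttons, which stand 90 mm apart
- start (a joint): travel of the start button, m: 0 up, 0.008 fully down; springs back; about 5 N to press fully
- standby (a joint): travel of the small round button, grey, 14 mm across in a black housing 30 mm across, on the deck, m: 0 up, 0.005 down. Not to be pressed
There are look-alikes about, which are no part of the job. Of the things like the weight, leave any that is turquoise; of the rest the larger one is meant.

How it is judged (in metres and radians):
On the way, in this order (a step that is already met when the one before it is completed fails the run):
1. the loom weight lies in the open drawer, let go (x of weight in the frame of drawer_spot between -0.06 and 0.18 m and y of weight in the frame of drawer_spot between -0.11 and 0.11 m and z of weight in the frame of drawer_spot between -0.01 and 0.045 m and contact force between the fingers and weight below 0.1 N and linear speed of weight below 0.05 m/s), for 0.2 s.
2. the drawer is fully shut (within 8 mm) with the loom weight in it (x of weight in the frame of drawer_spot between -0.06 and 0.18 m and y of weight in the frame of drawer_spot between -0.11 and 0.11 m and z of weight in the frame of drawer_spot between -0.01 and 0.045 m and value of joint drawer below 0.008 m), for 0.2 s.
3. the start button is pressed fully down (beyond 6.4 of its 8 mm) with the drawer shut (value of joint start above 0.0064 m and value of joint drawer below 0.008 m), for 0.04 s.
At the end, for the whole second after the job is handed in: The loom weight rests in the drawer (its underside's centre between the drawer's walls and less than 45 mm above the drawer's floor), the drawer is within 8 mm of shut, and both buttons are up again (less than 2 mm down) (all of step 2 and value of joint each of start, standby below 0.002 m and linear speed of weight below 0.03 m/s); the robot touches nothing.
It fails at once if the start button is pressed (more than 4 mm) while the drawer is more than 20 mm open (value of joint start above 0.004 m and value of joint drawer above 0.02 m).
It fails at once if the small button is pressed (more than 3 mm) (value of joint standby above 0.003 m).
It fails at once if the loom weight is dropped: it falls free more than 40 mm above the drawer's floor (height (world z) of weight above 0.06 m and contact force between weight and anything else below 0.02 N).
It fails at once if a sherd is moved by more than 40 mm (distance of any of sherd_a, sherd_b from where it was at the start of the episode above 0.04 m).
It also fails if it takes over 51 s, if anything falls off the work surface, if the arm or the gripper's body presses on something with over 40 N, if the wrist force passes 120 N, or if a joint passes its speed limit or range.

## Working session

There is one attempt and no reset: what is moved stays moved. The work goes in short steps, Python scripts to look and compute and a shell command to move; the robot and the scene stay as the last step left them, time stands still between calls to the robot, and variables do not carry over. Pictures are saved under pics/ and viewed, and the job is handed in when it is done.

```bash
mkdir -p pics; ls
python3 - <<'E'
from rig import *
import cv2,numpy as np
print(sense()); print(grasp_offset)
for n in ["side","top"]:
    p,d=capture(n); cv2.imwrite(f"pics/{n}0.png",p[:,:,::-1]); np.savez(f"{n}0.npz",p=p,d=d,**{k:np.array(v) for k,v in calibration(n).items()})
    print(n,calibration(n))
E
```

```text
pics
{'time_s': 0.0, 'joints': array([ 1.07858120e+00,  3.13429013e-01,  1.49845549e+00, -3.85336330e-05,
        1.33102515e+00, -2.23408957e-01]), 'dq': array([ 4.53912486e-04, -4.17045426e-04,  3.15543616e-04, -8.38087254e-05,
        1.64611498e-03,  8.86453821e-04]), 'tau': array([-1.54566747e-03, -4.12267363e+01, -2.59740329e+01, -3.03154884e-04,
        4.20709810e-03,  3.06247819e-05]), 'eef_pos': array([139.32329641, 505.89280083, 230.73889524]), 'ee_rot': array([ 0.56206984, -0.42869896,  0.56290628,  0.42828871]), 'force': array([-0.85778664, -0.09721139, -0.82274969]), 'wrist_torque': array([ 0.02426234, -0.00697971,  0.02597523]), 'grip_width': 0.9986425197401249}
18.700000000000003
side {'intrinsics': array([[362.56677642,   0.        , 322.07044169],
       [  0.        , 362.56677642, 200.41154694],
       [  0.        ,   0.        ,   1.        ]]), 'dist': array([0.02272019, 0.        , 0.        , 0.        , 0.        ]), 'world_from_camera': array([[-9.57527171e-01,  1.89140616e-01, -2.17640859e-01,
         3.88307349e+02],
       [-2.88043511e-01, -6.61840012e-01,  6.92097345e-01,
         4.52112399e+02],
       [-1.31397101e-02,  7.25392050e-01,  6.88210521e-01,
         6.38865867e+02],
       [ 0.00000000e+00,  0.00000000e+00,  0.00000000e+00,
         1.00000000e+00]])}
top {'intrinsics': array([[407.93729991,   0.        , 317.78722893],
       [  0.        , 407.93729991, 199.3162848 ],
       [  0.        ,   0.        ,   1.        ]]), 'dist': array([0.02508388, 0.        , 0.        , 0.        , 0.        ]), 'world_from_camera': array([[ 2.42538882e-02,  9.96498946e-01, -8.00099967e-02,
         4.61475373e+02],
       [-9.99635372e-01,  2.32241915e-02, -1.37753061e-02,
        -6.69994395e+01],
       [-1.18689105e-02,  8.03149275e-02,  9.96698872e-01,
         9.92526018e+02],
       [ 0.00000000e+00,  0.00000000e+00,  0.00000000e+00,
         1.00000000e+00]])}
```

View pics/side0.png

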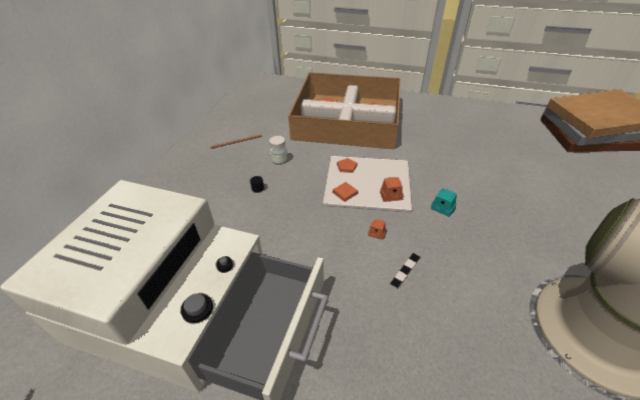

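View pics/top0.png

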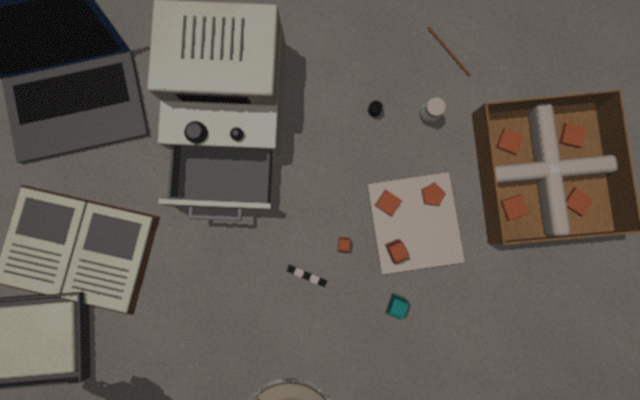

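Candidates for the weight: turquoise block (top 398,307), which is excluded; small terracotta block (top 345,245), smaller and off the pad; terracotta block on the pad (top 398,251), larger and therefore the one meant. I'll confirm that in a crop.

```bash
cat > h.py <<'E'
import cv2,numpy as np
from rig import *
from scipy.spatial.transform import Rotation as R
def load(f):
    return np.load(f)
def ray(c,uv):
    K=c['intrinsics'];D=np.asarray(c['dist']);T=np.asarray(c['world_from_camera'])
    p=cv2.undistortPoints(np.array(uv,float).reshape(-1,1,2),np.asarray(K),D).reshape(-1,2)
    d=np.c_[p[:,0],-p[:,1],-np.ones(len(p))]
    return T[:3,3],d@T[:3,:3].T
def onz(c,uv,z):
    o,d=ray(c,uv); return o+d*((z-o[2])/d[:,2])[:,None]
def cloud(c,depth):
    h,w=depth.shape; v,u=np.mgrid[0:h,0:w]
    o,d=ray(c,np.c_[u.ravel(),v.ravel()])
    return (o+d*depth.reshape(-1,1)).reshape(h,w,3)
def tcp():
    s=sense(); q=s['ee_rot']; return s,R.from_quat([q[1],q[2],q[3],q[0]]).as_matrix()
def plan(target=None,xdir=(0,0,-1),zdir=None):
    """print shift and rotation (scaled) to target TCP"""
    s,M=tcp()
    if target is not None: print('lin',np.round(M.T@(np.array(target)-s['eef_pos'])/300,4))
    if zdir is not None:
        x=np.array(xdir,float); z=np.array([*zdir],float); z-=x*(z@x); z/=np.linalg.norm(z)
        N=np.c_[x,np.cross(z,x),z]; print('rot',np.round(R.from_matrix(M.T@N).as_rotvec()/0.5,4))
    print('pos',s['eef_pos'].round(1),'M',M.round(3).tolist(),'q',s['joints'].round(3),'t',round(s['time_s'],2),'F',s['force'].round(1),'g',round(s['grip_width'],3))
E
python3 - <<'E'
from h import *
t=load('top0.npz');s=load('side0.npz')
a=cv2.resize(t['p'][170:330,320:480],None,fx=4,fy=4,interpolation=cv2.INTER_CUBIC)[:600]
b=cv2.resize(t['p'][90:230,140:290],None,fx=4,fy=4,interpolation=cv2.INTER_CUBIC)
c=cv2.resize(s['p'][145:245,315:465],None,fx=5,fy=5,interpolation=cv2.INTER_CUBIC)
for n,i in zip('abc',(a,b,c)): cv2.imwrite(f'pics/c{n}.png',i[:,:,::-1])
P=cloud(t,t['d'])
for uv in [(398,248),(388,203),(433,194),(345,244),(195,131),(237,133),(180,120),(220,145),(220,180),(168,203),(265,206),(215,60)]:
    print(uv,P[uv[1],uv[0]].round(1))
E
```

```text
(398, 248) [ 430.1 -237.8   63. ]
(388, 203) [ 534.5 -220.9   21.4]
(433, 194) [ 558.6 -327.4   20.6]
(345, 244) [ 435.3 -119.8   33.7]
(195, 131) [672.5 213.3 128.1]
(237, 133) [671.4 123.6 123.3]
(180, 120) [701.7 254.6 106.4]
(220, 145) [648.  164.1 105.2]
(220, 180) [580.9 183.2  17.7]
(168, 203) [518.  277.7  90.2]
(265, 206) [516.3  62.2  90.4]
(215, 60) [808.3 161.9 180.4]
```

View pics/ca.png

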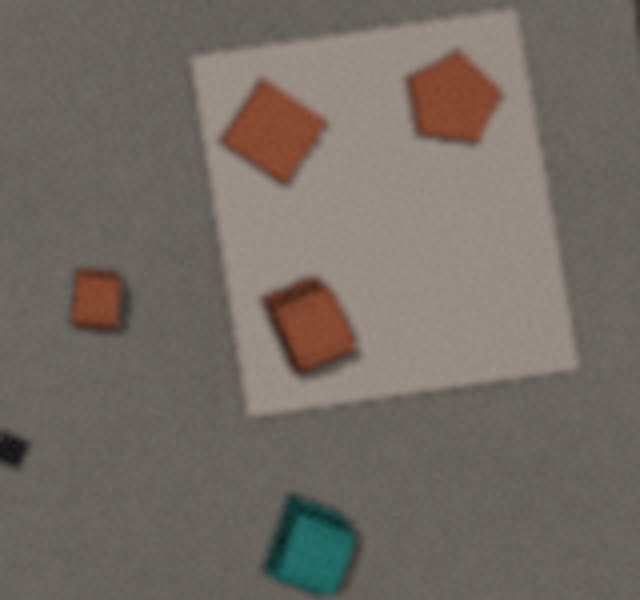

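View pics/cb.png

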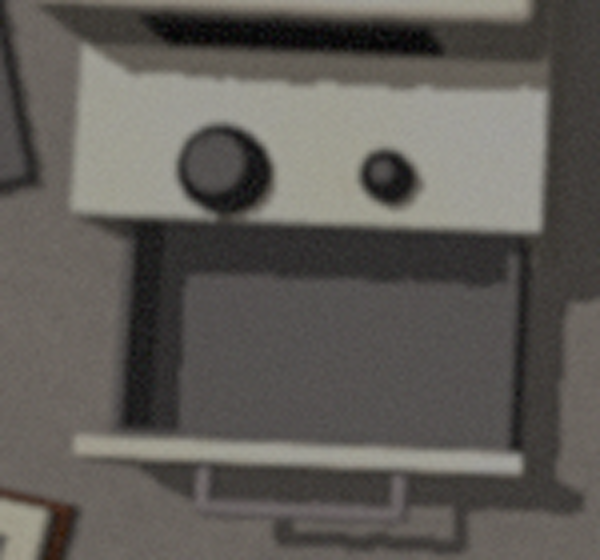

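View pics/cc.png

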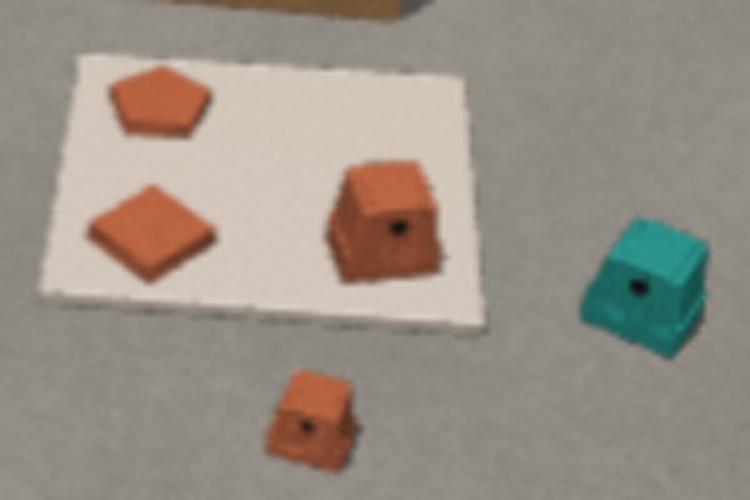

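The crop confirms it: the pad block is terracotta and clearly larger than the one at (345,245). The start button is the large one at top (195,131). Next I'll measure.

Run:
```python
from h import *
from scipy.spatial import ConvexHull
for f in ['top0','side0']:
    t=load(f+'.npz');P=cloud(t,t['d'])
    hsv=cv2.cvtColor(t['p'],cv2.COLOR_RGB2HSV)
    red=((hsv[...,0]<14)|(hsv[...,0]>172))&(hsv[...,1]>120)
    X,Y,Z=P[...,0],P[...,1],P[...,2]
    box=red&(abs(X-430)<45)&(abs(Y+238)<45)
    top=box&(Z>57)
    m=cv2.erode(top.astype(np.uint8),np.ones((2,2)))
    r=cv2.minAreaRect(np.c_[X[top],Y[top]].astype(np.float32)); print(f,'top',top.sum(),r,Z[top].mean())
    al=box&(Z>18)
    print(' all',al.sum(),cv2.minAreaRect(np.c_[X[al],Y[al]].astype(np.float32)))
    # contour ray cast of top face
    if f=='top0':
        c,_=cv2.findContours(top.astype(np.uint8),0,2);c=max(c,key=cv2.contourArea).reshape(-1,2)
        print(' px',cv2.minAreaRect(c), onz(t,c,62).round(0)[:,:2].tolist())
    hx=al&(hsv[...,2]<60)
    # side faces normals
    # analyser
    for n,zl,zh,bx in [('panel',86,96,(490,545,20,320)),('deck',101,109,(625,760,20,320)),('btn',118,135,(640,705,180,250)),('sbtn',112,135,(640,705,95,150)),('head',175,186,(700,960,0,330)),('handle',70,84,(460,508,80,270)),('floor',10,30,(530,640,70,270))]:
        k=(Z>zl)&(Z<zh)&(X>bx[0])&(X<bx[1])&(Y>bx[2])&(Y<bx[3])
        if k.sum()>5:
            q=P[k]; print(' ',n,k.sum(),'mean',q.mean(0).round(1),'p2',np.percentile(q,2,axis=0).round(1),'p98',np.percentile(q,98,axis=0).round(1),[np.round(v,1) for v in cv2.minAreaRect(q[:,:2].astype(np.float32))])
```

```text
top0 top 242 ((421.0722351074219, -238.44850158691406), (37.772090911865234, 34.48851776123047), 26.955541610717773) 60.399597084016555
 all 308 ((421.80889892578125, -238.50765991210938), (46.7757568359375, 34.758487701416016), 24.22249984741211)
 px ((398.00006103515625, 252.00001525878906), (16.994115829467773, 15.20526123046875), 63.43495178222656) [[444.0, -245.0], [441.0, -242.0], [441.0, -240.0], [439.0, -238.0], [441.0, -236.0], [439.0, -233.0], [434.0, -233.0], [432.0, -231.0], [432.0, -227.0], [434.0, -224.0], [437.0, -227.0], [437.0, -229.0], [437.0, -227.0], [434.0, -224.0], [432.0, -224.0], [430.0, -222.0], [432.0, -220.0], [432.0, -218.0], [425.0, -218.0], [423.0, -220.0], [421.0, -220.0], [418.0, -222.0], [416.0, -222.0], [414.0, -225.0], [410.0, -225.0], [405.0, -229.0], [401.0, -229.0], [399.0, -231.0], [401.0, -234.0], [401.0, -238.0], [403.0, -236.0], [405.0, -238.0], [406.0, -240.0], [403.0, -243.0], [406.0, -245.0], [406.0, -247.0], [408.0, -249.0], [408.0, -252.0], [410.0, -254.0], [410.0, -258.0], [419.0, -258.0], [422.0, -256.0], [424.0, -256.0], [426.0, -254.
[... 1746 characters left out ...]
55.7 199.2 118.2] p98 [696.8 239.5 132.1] [array([675. , 219.5]), array([46.1, 43.5]), np.float64(47.0)]
  sbtn 201 mean [673.3 131.5 119.5] p2 [661.6 115.5 113.4] p98 [688.2 142.6 127.8] [array([674.9, 129. ]), array([28.7, 27.2]), np.float64(84.7)]
  head 14743 mean [833.7 192.9 181.1] p2 [745.1  52.3 177.2] p98 [930.5 297.9 183.4] [array([839.3, 170.8]), array([260.6, 196.9]), np.float64(89.0)]
  handle 527 mean [492.4 183.4  81. ] p2 [485.4 119.9  76.5] p98 [506.7 237.   83.6] [array([496.5, 177.4]), array([120.6,  22.6]), np.float64(89.6)]
  floor 5221 mean [593.1 179.   21.2] p2 [549.5  75.6  18.9] p98 [638.1 265.6  23.6] [array([592.8, 169.6]), array([199.3,  95.1]), np.float64(89.8)]
```

Run:
```python
from h import *
a=np.radians(24)
plan((350,250,220),zdir=(-np.sin(a),np.cos(a),0))
plan((423,-237,200),zdir=(np.sin(a),-np.cos(a),0))
```

```text
lin [ 0.0365 -0.9036 -0.636 ]
rot [-1.3753e+00 -1.9000e-03 -1.2000e-03]
pos [139.3 505.9 230.8] M [[-0.0, -0.964, 0.266], [-0.001, 0.266, 0.964], [-1.0, 0.0, -0.001]] q [ 1.079  0.313  1.498 -0.     1.331 -0.223] t 0.1 F [ 0.4 -0.5 -0.2] g 1.002
lin [ 0.1046 -1.5692 -2.1364]
rot [ 4.9079e+00 -1.5000e-03  2.4000e-03]
pos [139.3 505.9 230.8] M [[-0.0, -0.964, 0.266], [-0.001, 0.266, 0.964], [-1.0, 0.0, -0.001]] q [ 1.079  0.313  1.498 -0.     1.331 -0.223] t 0.1 F [ 0.4 -0.5 -0.2] g 1.002
```

```bash
python3 - <<'E'
from h import *
s,M=tcp(); T=np.array(calibration('wrist')['world_from_camera'])
print(M.T@(T[:3,3]-s['eef_pos']), (M.T@T[:3,:3]).round(2))
E
python3 -m jog '[{"linear":[0,-0.45,-0.32],"rotation":[-0.25,0,0],"grip":85},{"linear":[0,-0.9,-0.64],"rotation":[-0.7,0,0],"grip":85},{"linear":[0,-0.9,-0.64],"rotation":[-0.7,0,0],"grip":85},{"linear":[0,-0.9,-0.64],"rotation":[-0.7,0,0],"grip":85},{"linear":[0,-0.9,-0.64],"rotation":[-0.7,0,0],"grip":85},{"linear":[0,-0.9,-0.64],"rotation":[-0.7,0,0],"grip":85},{"linear":[0,-0.9,-0.64],"rotation":[-0.7,0,0],"grip":85},{"linear":[0,-0.9,-0.64],"rotation":[-0.7,0,0],"grip":85},{"linear":[0,-0.9,-0.64],"rotation":[-0.7,0,0],"grip":85}]'
python3 - <<'E'
from h import *
a=np.radians(24)
plan((423,20,210),zdir=(-np.sin(a),np.cos(a),0))
plan((423,-237,200),zdir=(-np.sin(a),np.cos(a),0))
E
```

```text
[-142.56641849   72.93350849    0.57466684] [[-0.    0.29 -0.96]
 [-0.    0.96  0.29]
 [ 1.    0.   -0.  ]]
time_s: 0.85
eef_pos: [351.0, 245.7, 230.8]
ee_rot: [-0.48, 0.519, -0.481, -0.519]
force: [-0.4, 0.3, 0.2]
grip_width: 0.996
lin [ 0.0707 -0.1811 -0.7684]
rot [-0.6829 -0.0038 -0.0014]
pos [351.  245.7 230.8] M [[-0.0, -0.997, -0.077], [-0.002, -0.077, 0.997], [-1.0, 0.0, -0.002]] q [ 0.337  0.099  1.764 -0.002  1.279 -1.311] t 0.85 F [-0.4  0.3  0.2] g 0.996
lin [ 0.1057 -0.1149 -1.6224]
rot [-0.6829 -0.0038 -0.0014]
pos [351.  245.7 230.8] M [[-0.0, -0.997, -0.077], [-0.002, -0.077, 0.997], [-1.0, 0.0, -0.002]] q [ 0.337  0.099  1.764 -0.002  1.279 -1.311] t 0.85 F [-0.4  0.3  0.2] g 0.996
```

```bash
python3 -m jog '[{"linear":[0.03,-0.09,-0.4],"rotation":[-0.3,0,0],"grip":85},{"linear":[0.1,-0.17,-0.85],"rotation":[-0.68,0,0],"grip":85},{"linear":[0.1,-0.17,-0.85],"rotation":[-0.68,0,0],"grip":85},{"linear":[0.1,-0.17,-0.85],"rotation":[-0.68,0,0],"grip":85},{"linear":[0.1,-0.17,-0.85],"rotation":[-0.68,0,0],"grip":85},{"linear":[0.1,-0.17,-0.85],"rotation":[-0.68,0,0],"grip":85},{"linear":[0.1,-0.17,-0.85],"rotation":[-0.68,0,0],"grip":85},{"linear":[0.1,-0.17,-0.85],"rotation":[-0.68,0,0],"grip":85}]'
python3 - <<'E'
from h import *
a=np.radians(24)
plan((423,-237,190),zdir=(-np.sin(a),np.cos(a),0))
E
```

```text
time_s: 1.52
eef_pos: [422.4, -10.0, 200.3]
ee_rot: [-0.386, 0.592, -0.388, -0.591]
force: [-1.0, 1.2, -0.2]
grip_width: 0.992
lin [ 0.0366  0.3007 -0.6943]
rot [-0.0151 -0.0045 -0.0047]
pos [422.4 -10.  200.3] M [[-0.001, -0.917, -0.4], [-0.003, -0.4, 0.917], [-1.0, 0.002, -0.002]] q [-0.3    0.116  1.829 -0.003  1.197 -2.281] t 1.52 F [-1.   1.2 -0.2] g 0.992
```

```bash
python3 -m jog '[{"linear":[0.02,0.15,-0.35],"rotation":[-0.015,-0.005,-0.005],"grip":85},{"linear":[0.037,0.3,-0.694],"rotation":[-0.015,-0.005,-0.005],"grip":85},{"linear":[0.037,0.3,-0.694],"rotation":[-0.015,-0.005,-0.005],"grip":85},{"linear":[0.037,0.3,-0.694],"rotation":[-0.015,-0.005,-0.005],"grip":85},{"linear":[0.037,0.3,-0.694],"rotation":[-0.015,-0.005,-0.005],"grip":85},{"linear":[0.037,0.3,-0.694],"rotation":[-0.015,-0.005,-0.005],"grip":85},{"linear":[0.037,0.3,-0.694],"rotation":[-0.015,-0.005,-0.005],"grip":85},{"linear":[0.037,0.3,-0.694],"rotation":[-0.015,-0.005,-0.005],"grip":85}]'
python3 - <<'E'
from h import *
plan()
c=calibration('wrist'); p,d=capture('wrist'); cv2.imwrite('pics/w1.png',p[:,:,::-1])
np.savez('w1.npz',p=p,d=d,**{k:np.array(v) for k,v in c.items()})
P=cloud(c,d);X,Y,Z=P[...,0],P[...,1],P[...,2]
hsv=cv2.cvtColor(p,cv2.COLOR_RGB2HSV)
red=((hsv[...,0]<14)|(hsv[...,0]>172))&(hsv[...,1]>110)
b=red&(abs(X-423)<50)&(abs(Y+237)<50)
for lo,hi in [(57,66),(40,56),(18,40)]:
    k=b&(Z>lo)&(Z<hi); k=cv2.erode(k.astype(np.uint8),np.ones((3,3)))>0
    print(lo,k.sum(),cv2.minAreaRect(np.c_[X[k],Y[k]].astype(np.float32)),Z[k].mean())
E
```

```text
time_s: 2.18
eef_pos: [422.8, -237.2, 189.3]
ee_rot: [0.386, -0.592, 0.385, 0.593]
force: [1.2, 1.4, 0.3]
grip_width: 0.992
pos [ 422.8 -237.2  189.3] M [[-0.001, -0.914, -0.405], [0.001, -0.405, 0.914], [-1.0, 0.0, 0.002]] q [-0.754  0.264  1.677  0.     1.202 -2.742] t 2.18 F [1.2 1.4 0.3] g 0.992
57 1371 ((423.2030334472656, -239.6875457763672), (35.50779342651367, 32.53153610229492), 25.37871551513672) 61.452760680395144
40 121 ((405.58624267578125, -248.09686279296875), (1.7698436975479126, 28.964859008789062), 24.19634437561035) 48.47828921381808
18 112 ((402.6570739746094, -249.07174682617188), (2.532198905944824, 29.22569465637207), 24.357229232788086) 33.69121266015784
```

View pics/w1.png

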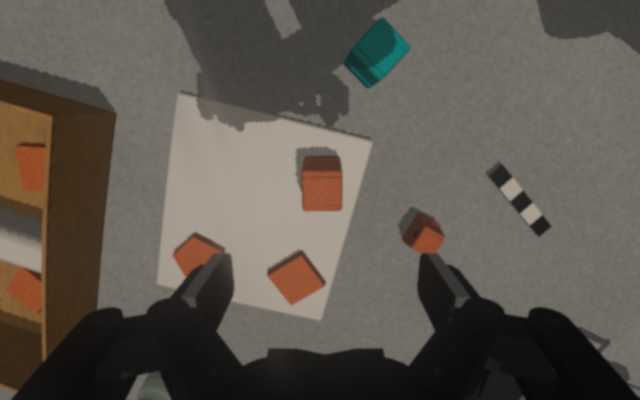

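Wrist view: the weight is at (322,183), square to the jaws. The turquoise block (377,52), the small block (423,233) and the sherds (200,255) and (296,277) are clear of the fingers. I'll descend.

```bash
python3 -m jog '[{"linear":[0.13,0.001,-0.004],"rotation":[0,0,0],"grip":85},{"linear":[0.26,0.001,-0.004],"rotation":[0,0,0],"grip":85},{"linear":[0.38,0.001,-0.004],"rotation":[0,0,0],"grip":85},{"linear":[0.46,0.001,-0.004],"rotation":[0,0,0],"grip":85},{"linear":[0.51,0.001,-0.004],"rotation":[0,0,0],"grip":85},{"linear":[0.54,0.001,-0.004],"rotation":[0,0,0],"grip":85},{"linear":[0.557,0.001,-0.004],"rotation":[0,0,0],"grip":85},{"linear":[0.557,0.001,-0.004],"rotation":[0,0,0],"grip":85},{"linear":[0.557,0.001,-0.004],"rotation":[0,0,0],"grip":85}]' 30
python3 - <<'E'
from h import *
plan()
p,d=capture('wrist'); cv2.imwrite('pics/w2.png',p[:,:,::-1])
E
```

```text
time_s: 2.98
eef_pos: [423.6, -237.3, 23.3]
ee_rot: [-0.385, 0.593, -0.385, -0.593]
force: [0.5, -0.1, 0.2]
grip_width: 0.993
pos [ 423.6 -237.3   23.3] M [[0.0, -0.913, -0.407], [0.0, -0.407, 0.913], [-1.0, -0.0, 0.0]] q [-7.530e-01  5.100e-01  1.835e+00  1.000e-03  7.970e-01 -2.743e+00] t 2.98 F [ 0.5 -0.1  0.2] g 0.993
```

View pics/w2.png

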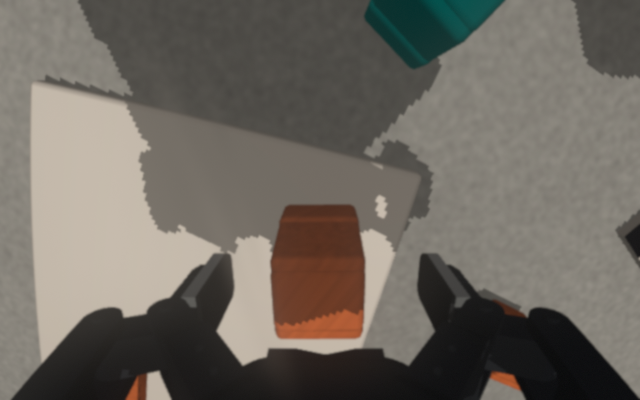

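The weight sits between the fingers at (318,270), about 3 mm left of centre. I'll correct that slightly and close.

```bash
python3 -m jog '[{"linear":[0.003,0,-0.006],"rotation":[0,0,0],"grip":60},{"linear":[0.003,0,-0.006],"rotation":[0,0,0],"grip":45},{"linear":[0.003,0,-0.006],"rotation":[0,0,0],"grip":38},{"linear":[0.003,0,-0.006],"rotation":[0,0,0],"grip":30},{"linear":[0.003,0,-0.006],"rotation":[0,0,0],"grip":25},{"linear":[0.003,0,-0.006],"rotation":[0,0,0],"grip":25},{"linear":[0.003,0,-0.006],"rotation":[0,0,0],"grip":25},{"linear":[0.003,0,-0.006],"rotation":[0,0,0],"grip":25},{"linear":[0.003,0,-0.006],"rotation":[0,0,0],"grip":25},{"linear":[0.003,0,-0.006],"rotation":[0,0,0],"grip":25}]' 30
python3 -m jog '[{"linear":[-0.05,0,0],"rotation":[0,0,0],"grip":25},{"linear":[-0.12,0,0],"rotation":[0,0,0],"grip":25},{"linear":[-0.2,0,0],"rotation":[0,0,0],"grip":25},{"linear":[-0.2,0,0],"rotation":[0,0,0],"grip":25}]'
python3 - <<'E'
from h import *
plan()
p,d=capture('wrist'); cv2.imwrite('pics/w3.png',p[:,:,::-1])
E
```

```text
time_s: 3.87
eef_pos: [424.5, -239.3, 22.9]
ee_rot: [-0.385, 0.593, -0.385, -0.593]
force: [-0.7, -0.1, 5.1]
grip_width: 0.417
time_s: 4.2
eef_pos: [425.8, -240.4, 86.2]
ee_rot: [-0.385, 0.595, -0.385, -0.591]
force: [0.1, -0.6, 0.0]
grip_width: 0.415
pos [ 425.8 -240.4   86.2] M [[0.005, -0.914, -0.407], [-0.004, -0.407, 0.914], [-1.0, -0.003, -0.006]] q [-7.540e-01  4.050e-01  1.788e+00  1.000e-03  9.420e-01 -2.744e+00] t 4.2 F [ 0.1 -0.6  0. ] g 0.415
```

View pics/w3.png

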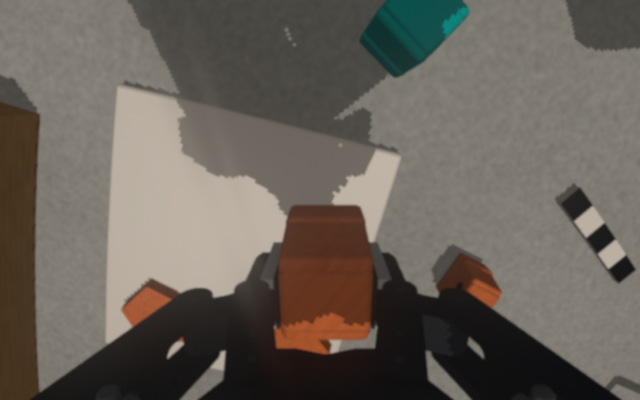

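The weight is held upright at (325,265), opening 35.4 mm. Now I'll carry it towards the drawer.

Run:
```python
from h import *
plan((480,-30,205),zdir=(0.019,1,0))
```

```text
lin [-0.4039 -0.4524  0.5629]
rot [ 0.8757 -0.0067  0.006 ]
pos [ 425.1 -239.8   84.2] M [[0.004, -0.914, -0.407], [-0.003, -0.407, 0.914], [-1.0, -0.002, -0.004]] q [-7.540e-01  4.070e-01  1.791e+00  1.000e-03  9.390e-01 -2.744e+00] t 4.25 F [-0.2  0.1 -2.5] g 0.422
```

```bash
python3 -m jog '[{"linear":[-0.12,0,0],"rotation":[0,0,0],"grip":25},{"linear":[-0.22,-0.02,0.03],"rotation":[0.1,0,0],"grip":25},{"linear":[-0.3,-0.08,0.1],"rotation":[0.3,0,0],"grip":25},{"linear":[-0.35,-0.16,0.2],"rotation":[0.5,0,0],"grip":25},{"linear":[-0.4,-0.24,0.3],"rotation":[0.7,0,0],"grip":25},{"linear":[-0.404,-0.32,0.4],"rotation":[0.876,-0.007,0.006],"grip":25},{"linear":[-0.404,-0.4,0.5],"rotation":[0.876,-0.007,0.006],"grip":25},{"linear":[-0.404,-0.452,0.563],"rotation":[0.876,-0.007,0.006],"grip":25},{"linear":[-0.404,-0.452,0.563],"rotation":[0.876,-0.007,0.006],"grip":25}]'
python3 - <<'E'
from h import *
plan((585,173,205),zdir=(0.019,1,0))
E
```

```text
time_s: 5.0
eef_pos: [479.9, -26.1, 203.5]
ee_rot: [0.504, -0.495, 0.504, 0.497]
force: [0.5, -0.2, -1.4]
grip_width: 0.413
lin [-0.0044 -0.3405  0.6687]
rot [ 0.0083  0.0038 -0.0044]
pos [479.9 -26.1 203.5] M [[-0.002, -1.0, 0.015], [0.002, 0.015, 1.0], [-1.0, 0.002, 0.002]] q [-2.990e-01  2.410e-01  1.668e+00  1.000e-03  1.235e+00 -1.856e+00] t 5.0 F [ 0.5 -0.2 -1.4] g 0.413
```

```bash
python3 -m jog '[{"linear":[0,-0.05,0.1],"rotation":[0.008,0.004,-0.004],"grip":25},{"linear":[0,-0.12,0.2],"rotation":[0.008,0.004,-0.004],"grip":25},{"linear":[0,-0.18,0.32],"rotation":[0.008,0.004,-0.004],"grip":25},{"linear":[0,-0.25,0.44],"rotation":[0.008,0.004,-0.004],"grip":25},{"linear":[0,-0.3,0.56],"rotation":[0.008,0.004,-0.004],"grip":25},{"linear":[-0.004,-0.33,0.64],"rotation":[0.008,0.004,-0.004],"grip":25},{"linear":[-0.004,-0.34,0.669],"rotation":[0.008,0.004,-0.004],"grip":25},{"linear":[-0.004,-0.34,0.669],"rotation":[0.008,0.004,-0.004],"grip":25},{"linear":[-0.004,-0.34,0.669],"rotation":[0.008,0.004,-0.004],"grip":25}]'
python3 - <<'E'
from h import *
plan((585,173,34),zdir=(0.019,1,0))
c=calibration('side');p,d=capture('side');cv2.imwrite('pics/s2.png',p[:,:,::-1])
p,d=capture('wrist'); cv2.imwrite('pics/w4.png',p[:,:,::-1])
E
```

```text
time_s: 5.75
eef_pos: [584.5, 172.1, 203.6]
ee_rot: [0.504, -0.495, 0.505, 0.496]
force: [-0.3, -0.6, -2.6]
grip_width: 0.416
lin [ 0.5655 -0.003   0.0034]
rot [ 0.0001 -0.0018 -0.0045]
pos [584.5 172.1 203.6] M [[-0.002, -1.0, 0.019], [-0.001, 0.019, 1.0], [-1.0, 0.002, -0.001]] q [ 9.500e-02  5.220e-01  1.264e+00 -1.000e-03  1.358e+00 -1.457e+00] t 5.75 F [-0.3 -0.6 -2.6] g 0.416
```

View pics/s2.png

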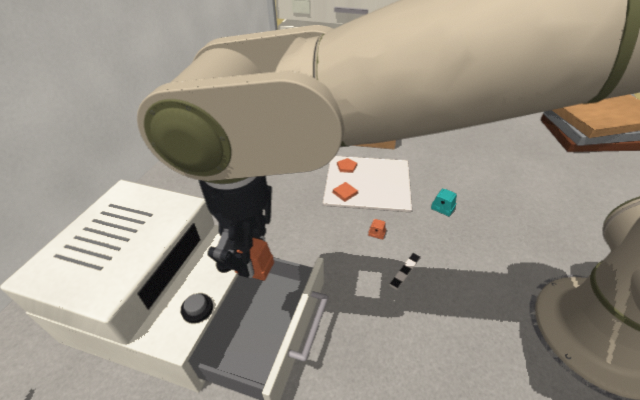

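View pics/w4.png

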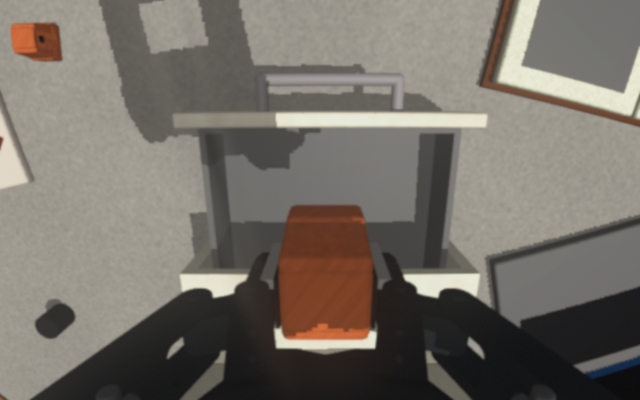

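The weight is above the open drawer (wrist view: drawer spans 205–455, weight at 325). Lowering now.

```bash
python3 -m jog '[{"linear":[0.08,-0.002,0.002],"rotation":[0,0,0],"grip":25},{"linear":[0.18,-0.003,0.003],"rotation":[0,0,0],"grip":25},{"linear":[0.28,-0.003,0.003],"rotation":[0,0,0],"grip":25},{"linear":[0.36,-0.003,0.003],"rotation":[0,0,0],"grip":25},{"linear":[0.43,-0.003,0.003],"rotation":[0,0,0],"grip":25},{"linear":[0.48,-0.003,0.003],"rotation":[0,0,0],"grip":25},{"linear":[0.52,-0.003,0.003],"rotation":[0,0,0],"grip":25},{"linear":[0.535,-0.003,0.003],"rotation":[0,0,0],"grip":25},{"linear":[0.54,-0.003,0.003],"rotation":[0,0,0],"grip":25},{"linear":[0.54,-0.003,0.003],"rotation":[0,0,0],"grip":25}]'
python3 - <<'E'
from h import *
plan((585,173,32),zdir=(0.019,1,0))
p,d=capture('wrist'); cv2.imwrite('pics/w5.png',p[:,:,::-1])
E
```

```text
time_s: 6.68
eef_pos: [585.6, 171.9, 43.1]
ee_rot: [0.505, -0.495, 0.505, 0.495]
force: [-0.8, -0.4, -2.9]
grip_width: 0.416
lin [0.037  0.0022 0.0036]
rot [-0.0038 -0.0011 -0.0005]
pos [585.6 171.9  43.1] M [[-0.0, -1.0, 0.021], [-0.001, 0.021, 1.0], [-1.0, 0.0, -0.001]] q [ 9.400e-02  6.930e-01  1.426e+00 -1.000e-03  1.023e+00 -1.456e+00] t 6.68 F [-0.8 -0.4 -2.9] g 0.416
```

View pics/w5.png

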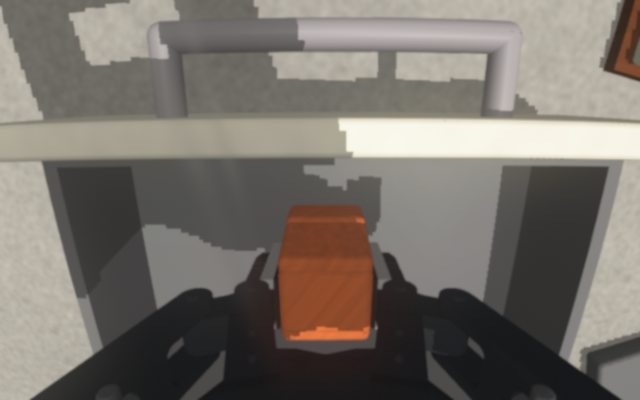

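Inside the drawer, well clear of the walls. Now small lowering steps until it touches.

```bash
python3 -m jog '[{"linear":[0.012,0,0.002],"rotation":[0,0,0],"grip":25},{"linear":[0.025,0,0.003],"rotation":[0,0,0],"grip":25},{"linear":[0.033,0,0.003],"rotation":[0,0,0],"grip":25},{"linear":[0.033,0,0.003],"rotation":[0,0,0],"grip":25}]'
python3 -m jog '[{"linear":[0.005,0,0],"rotation":[0,0,0],"grip":25},{"linear":[0.008,0,0],"rotation":[0,0,0],"grip":25},{"linear":[0.008,0,0],"rotation":[0,0,0],"grip":25}]'
python3 -c "
from h import *
plan()"
```

```text
time_s: 7.07
eef_pos: [585.5, 173.0, 33.0]
ee_rot: [0.505, -0.495, 0.505, 0.495]
force: [0.4, -0.5, -1.7]
grip_width: 0.418
time_s: 7.32
eef_pos: [585.9, 173.0, 31.0]
ee_rot: [0.505, -0.495, 0.505, 0.495]
force: [0.1, 0.7, 0.6]
grip_width: 0.417
pos [585.9 173.   31. ] M [[0.0, -1.0, 0.021], [-0.0, 0.021, 1.0], [-1.0, -0.001, -0.0]] q [ 9.600e-02  7.110e-01  1.431e+00 -1.000e-03  9.990e-01 -1.454e+00] t 7.32 F [0.1 0.7 0.6] g 0.417
```

```bash
python3 -m jog '[{"linear":[0.004,0,0],"rotation":[0,0,0],"grip":25},{"linear":[0.005,0,0],"rotation":[0,0,0],"grip":25},{"linear":[0.005,0,0],"rotation":[0,0,0],"grip":25}]'
python3 -c "
from h import *
plan()"
```

```text
time_s: 7.57
eef_pos: [586.9, 173.0, 30.9]
ee_rot: [0.506, -0.496, 0.504, 0.494]
force: [-0.0, -0.5, 7.5]
grip_width: 0.417
pos [586.9 173.   30.9] M [[0.003, -1.0, 0.021], [-0.0, 0.021, 1.0], [-1.0, -0.003, -0.0]] q [ 9.600e-02  7.110e-01  1.430e+00 -1.000e-03  9.970e-01 -1.454e+00] t 7.57 F [-0.  -0.5  7.5] g 0.417
```

Touchdown (7.5 N). I'll release at this height and retreat straight up.

```bash
python3 -m jog '[{"linear":[-0.002,0,0],"rotation":[0,0,0],"grip":40},{"linear":[-0.002,0,0],"rotation":[0,0,0],"grip":50},{"linear":[-0.002,0,0],"rotation":[0,0,0],"grip":65},{"linear":[-0.002,0,0],"rotation":[0,0,0],"grip":85},{"linear":[-0.002,0,0],"rotation":[0,0,0],"grip":85},{"linear":[-0.002,0,0],"rotation":[0,0,0],"grip":85},{"linear":[-0.002,0,0],"rotation":[0,0,0],"grip":85}]'
python3 -m jog '[{"linear":[-0.05,0,0],"rotation":[0,0,0],"grip":85},{"linear":[-0.15,0,0],"rotation":[0,0,0],"grip":85},{"linear":[-0.27,0,0],"rotation":[0,0,0],"grip":85},{"linear":[-0.4,0,0],"rotation":[0,0,0],"grip":85},{"linear":[-0.5,0,0],"rotation":[0,0,0],"grip":85},{"linear":[-0.5,0,0],"rotation":[0,0,0],"grip":85},{"linear":[-0.5,0,0],"rotation":[0,0,0],"grip":85}]'
python3 - <<'E'
from h import *
plan((440,176,180),zdir=(0.019,1,0))
c=calibration('wrist');p,d=capture('wrist'); cv2.imwrite('pics/w6.png',p[:,:,::-1])
P=cloud(c,d)
for n,k in [('handle',(abs(P[...,0]-492)<20)&(P[...,2]>66)&(P[...,2]<88)),('panel',(abs(P[...,0]-521)<20)&(P[...,2]>86)&(P[...,2]<96))]:
    q=P[k]; print(n,k.sum(),np.percentile(q,5,axis=0).round(1),np.percentile(q,95,axis=0).round(1))
E
```

```text
time_s: 8.15
eef_pos: [586.8, 173.0, 31.4]
ee_rot: [0.506, -0.496, 0.504, 0.494]
force: [-0.4, 0.8, 0.1]
grip_width: 0.995
time_s: 8.73
eef_pos: [586.8, 173.1, 182.8]
ee_rot: [0.507, -0.496, 0.504, 0.493]
force: [-1.0, 0.5, -1.1]
grip_width: 0.995
lin [ 0.0064  0.4896 -0.0005]
rot [-0.0029 -0.      0.0124]
pos [586.8 173.1 182.8] M [[0.006, -1.0, 0.02], [-0.0, 0.02, 1.0], [-1.0, -0.006, 0.0]] q [ 9.600e-02  5.380e-01  1.293e+00 -1.000e-03  1.304e+00 -1.454e+00] t 8.73 F [-1.   0.5 -1.1] g 0.995
handle 2761 [488.4 121.5  77.5] [508.3 233.1  81.8]
panel 5788 [517.4  65.2  90.4] [529.2 287.9  93. ]
```

View pics/w6.png

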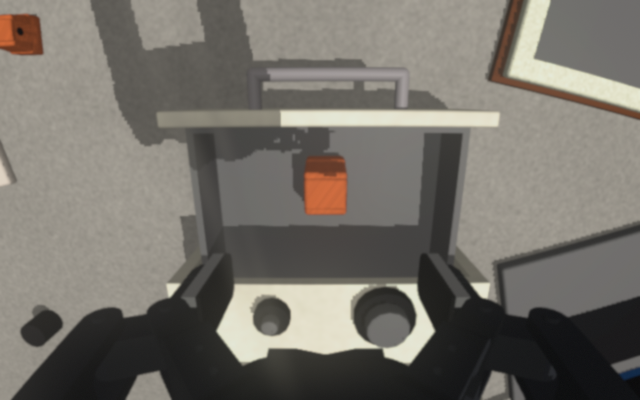

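The weight stands upright, let go, in the drawer (325,185). Next I go in front of the handle with the fingers shut.

```bash
python3 -m jog '[{"linear":[0,0.12,0],"rotation":[0,0,0],"grip":60},{"linear":[0.006,0.24,0],"rotation":[0,0,0.006],"grip":30},{"linear":[0.006,0.36,0],"rotation":[0,0,0.012],"grip":0},{"linear":[0.006,0.46,0],"rotation":[0,0,0.012],"grip":0},{"linear":[0.006,0.49,0],"rotation":[0,0,0.012],"grip":0},{"linear":[0.006,0.49,0],"rotation":[0,0,0.012],"grip":0},{"linear":[0.006,0.49,0],"rotation":[0,0,0.012],"grip":0}]'
python3 -m jog '[{"linear":[0.1,0,0],"rotation":[0,0,0],"grip":0},{"linear":[0.2,0,0],"rotation":[0,0,0],"grip":0},{"linear":[0.3,0,0],"rotation":[0,0,0],"grip":0},{"linear":[0.38,0,0],"rotation":[0,0,0],"grip":0},{"linear":[0.41,0,0],"rotation":[0,0,0],"grip":0},{"linear":[0.41,0,0],"rotation":[0,0,0],"grip":0},{"linear":[0.41,0,0],"rotation":[0,0,0],"grip":0}]'
python3 - <<'E'
from h import *
plan((600,173,58),zdir=(0.019,1,0))
p,d=capture('wrist'); cv2.imwrite('pics/w7.png',p[:,:,::-1])
E
```

```text
time_s: 9.37
eef_pos: [439.6, 176.0, 178.3]
ee_rot: [0.504, -0.494, 0.506, 0.496]
force: [0.5, -0.4, 0.3]
grip_width: 0.006
time_s: 9.95
eef_pos: [440.1, 175.9, 55.6]
ee_rot: [0.504, -0.494, 0.506, 0.496]
force: [0.8, 0.1, 0.2]
grip_width: -0.001
lin [-0.0098 -0.5331  0.0013]
rot [-0.0037 -0.0009 -0.0068]
pos [440.1 175.9  55.6] M [[-0.003, -1.0, 0.021], [-0.0, 0.021, 1.0], [-1.0, 0.003, -0.0]] q [ 0.132  0.433  1.847  0.     0.864 -1.418] t 9.95 F [0.8 0.1 0.2] g -0.001
```

View pics/w7.png

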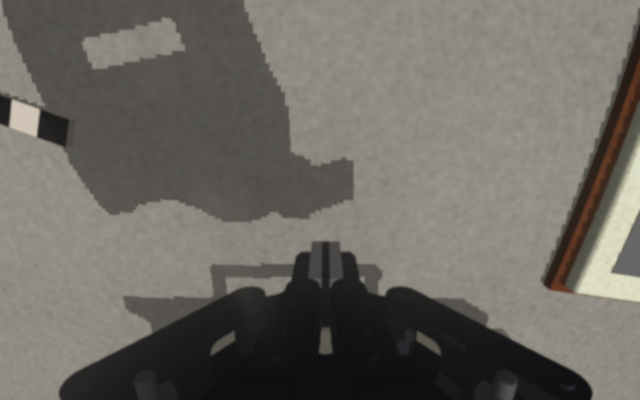

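```bash
python3 -m jog '[{"linear":[0,-0.04,0],"rotation":[0,0,0],"grip":0},{"linear":[0,-0.07,0],"rotation":[0,0,0],"grip":0},{"linear":[0,-0.09,0],"rotation":[0,0,0],"grip":0},{"linear":[0,-0.105,0],"rotation":[0,0,0],"grip":0},{"linear":[0,-0.12,0],"rotation":[0,0,0],"grip":0},{"linear":[0,-0.135,0],"rotation":[0,0,0],"grip":0},{"linear":[0,-0.155,0],"rotation":[0,0,0],"grip":0},{"linear":[0,-0.175,0],"rotation":[0,0,0],"grip":0},{"linear":[0,-0.195,0],"rotation":[0,0,0],"grip":0},{"linear":[0,-0.215,0],"rotation":[0,0,0],"grip":0},{"linear":[0,-0.235,0],"rotation":[0,0,0],"grip":0},{"linear":[0,-0.255,0],"rotation":[0,0,0],"grip":0},{"linear":[0,-0.275,0],"rotation":[0,0,0],"grip":0},{"linear":[0,-0.295,0],"rotation":[0,0,0],"grip":0},{"linear":[0,-0.31,0],"rotation":[0,0,0],"grip":0},{"linear":[0,-0.32,0],"rotation":[0,0,0],"grip":0},{"linear":[0,-0.33,0],"rotation":[0,0,0],"grip":0},{"linear":[0,-0.333,0],"rotation":[0,0,0],"grip":0}]'
python3 - <<'E'
from h import *
plan((600,173,58),zdir=(0.019,1,0))
c=calibration('side');p,d=capture('side'); cv2.imwrite('pics/s7.png',p[:,:,::-1])
E
```

```text
time_s: 11.5
eef_pos: [540.6, 173.9, 56.0]
ee_rot: [0.505, -0.494, 0.506, 0.495]
force: [-1.0, -0.2, 0.6]
grip_width: 0.002
lin [-0.007  -0.1981  0.0013]
rot [-0.0037 -0.0006 -0.0036]
pos [540.6 173.9  56. ] M [[-0.002, -1.0, 0.021], [-0.0, 0.021, 1.0], [-1.0, 0.002, -0.0]] q [ 0.105  0.598  1.56  -0.     0.985 -1.445] t 11.5 F [-1.  -0.2  0.6] g 0.002
```

View pics/s7.png

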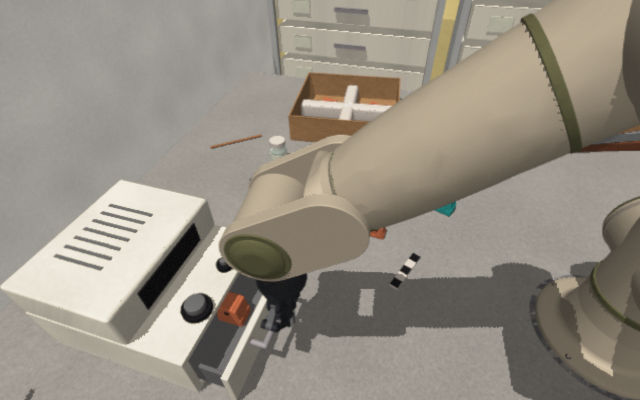

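Side view: the drawer is moving in with the weight upright at (235,309). Continue.

```bash
python3 -m jog '[{"linear":[0,-0.015,0],"rotation":[0,0,0],"grip":0},{"linear":[0,-0.03,0],"rotation":[0,0,0],"grip":0},{"linear":[0,-0.05,0],"rotation":[0,0,0],"grip":0},{"linear":[0,-0.07,0],"rotation":[0,0,0],"grip":0},{"linear":[0,-0.09,0],"rotation":[0,0,0],"grip":0},{"linear":[0,-0.11,0],"rotation":[0,0,0],"grip":0},{"linear":[0,-0.125,0],"rotation":[0,0,0],"grip":0},{"linear":[0,-0.135,0],"rotation":[0,0,0],"grip":0},{"linear":[0,-0.145,0],"rotation":[0,0,0],"grip":0},{"linear":[0,-0.15,0],"rotation":[0,0,0],"grip":0}]'
python3 -m jog '[{"linear":[0,-0.008,0],"rotation":[0,0,0],"grip":0},{"linear":[0,-0.016,0],"rotation":[0,0,0],"grip":0},{"linear":[0,-0.024,0],"rotation":[0,0,0],"grip":0},{"linear":[0,-0.03,0],"rotation":[0,0,0],"grip":0}]'
python3 - <<'E'
from h import *
plan((600,173,58),zdir=(0.019,1,0))
c=calibration('side');p,d=capture('side'); cv2.imwrite('pics/s8.png',cv2.resize(p[180:400,0:360,::-1],None,fx=2,fy=2))
E
```

```text
time_s: 12.38
eef_pos: [585.9, 172.8, 55.9]
ee_rot: [0.505, -0.494, 0.506, 0.495]
force: [-1.6, -0.0, -0.7]
grip_width: -0.002
time_s: 12.72
eef_pos: [595.1, 172.7, 55.9]
ee_rot: [0.505, -0.494, 0.506, 0.495]
force: [-1.9, 0.1, 1.3]
grip_width: -0.001
lin [-0.007  -0.0162  0.0015]
rot [-0.0037 -0.0007 -0.0029]
pos [595.1 172.7  55.9] M [[-0.001, -1.0, 0.021], [-0.0, 0.021, 1.0], [-1.0, 0.001, -0.0]] q [ 0.094  0.694  1.385 -0.     1.064 -1.456] t 12.72 F [-1.9  0.1  1.3] g -0.001
```

View pics/s8.png

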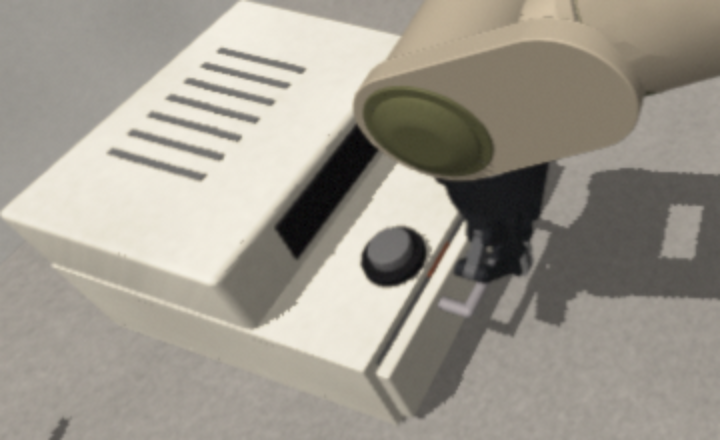

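About 10–15 mm of gap remains, so I'll keep pushing.

```bash
python3 -m jog '[{"linear":[0,-0.01,0],"rotation":[0,0,0],"grip":0},{"linear":[0,-0.02,0],"rotation":[0,0,0],"grip":0},{"linear":[0,-0.027,0],"rotation":[0,0,0],"grip":0},{"linear":[0,-0.03,0],"rotation":[0,0,0],"grip":0}]'
python3 -m jog '[{"linear":[0,-0.005,0],"rotation":[0,0,0],"grip":0},{"linear":[0,-0.01,0],"rotation":[0,0,0],"grip":0},{"linear":[0,-0.013,0],"rotation":[0,0,0],"grip":0}]'
python3 -m jog '[{"linear":[0,-0.005,0],"rotation":[0,0,0],"grip":0},{"linear":[0,-0.01,0],"rotation":[0,0,0],"grip":0},{"linear":[0,-0.013,0],"rotation":[0,0,0],"grip":0}]'
python3 - <<'E'
from h import *
plan()
p,d=capture('side'); cv2.imwrite('pics/s9.png',cv2.resize(p[180:400,0:360,::-1],None,fx=2,fy=2))
E
```

```text
time_s: 13.1
eef_pos: [597.7, 172.6, 55.6]
ee_rot: [0.499, -0.491, 0.511, 0.5]
force: [-44.7, -3.8, 26.8]
grip_width: 0.001
time_s: 13.35
eef_pos: [597.2, 172.8, 55.4]
ee_rot: [0.495, -0.488, 0.514, 0.503]
force: [-30.5, -1.8, 18.3]
grip_width: -0.001
time_s: 13.6
eef_pos: [596.9, 172.8, 55.5]
ee_rot: [0.492, -0.485, 0.517, 0.505]
force: [-31.2, -3.0, 20.1]
grip_width: 0.003
pos [596.9 172.8  55.5] M [[-0.045, -0.999, 0.018], [-0.004, 0.018, 1.0], [-0.999, 0.045, -0.005]] q [ 0.094  0.72   1.339 -0.     1.128 -1.459] t 13.6 F [-31.2  -3.   20.1] g 0.003
```

View pics/s9.png

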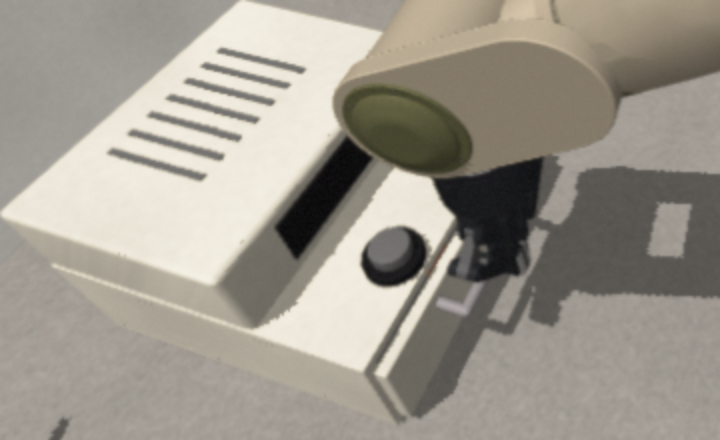

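Force is up to 30–45 N, but a gap with some red in it is still visible at (437,265). I'll back off and look before pushing harder.

```bash
python3 -m jog '[{"linear":[0,0.02,0],"rotation":[0,0,-0.09],"grip":0},{"linear":[0,0.08,0],"rotation":[0,0,-0.09],"grip":0},{"linear":[0,0.16,0],"rotation":[0,0,-0.09],"grip":0},{"linear":[-0.05,0.22,0],"rotation":[0,0,-0.09],"grip":0},{"linear":[-0.15,0.3,0],"rotation":[0,0,-0.09],"grip":0},{"linear":[-0.27,0.36,0],"rotation":[0,0,-0.09],"grip":0},{"linear":[-0.4,0.4,0],"rotation":[0,0,-0.09],"grip":0},{"linear":[-0.5,0.4,0],"rotation":[0,0,-0.09],"grip":0},{"linear":[-0.5,0.4,0],"rotation":[0,0,-0.09],"grip":0},{"linear":[-0.5,0.4,0],"rotation":[0,0,-0.09],"grip":0}]'
python3 - <<'E'
from h import *
plan()
for n in ['side','top']:
    c=calibration(n);p,d=capture(n); np.savez(n+'1.npz',p=p,d=d,**{k:np.array(v) for k,v in c.items()})
    P=cloud(c,d);X,Y,Z=P[...,0],P[...,1],P[...,2]
    cr=p[220:400,60:260] if n=='side' else p[80:220,140:290]
    cv2.imwrite(f'pics/{n}1.png',cv2.resize(cr[:,:,::-1],None,fx=4 if n=='top' else 3,fy=4 if n=='top' else 3,interpolation=cv2.INTER_CUBIC))
    k=(Z>86)&(Z<97)&(X>600)&(X<660)&(Y>60)&(Y<290)
    if k.sum(): q=P[k];print(n,'panel',k.sum(),cv2.minAreaRect(q[:,:2].astype(np.float32)),np.percentile(q,[5,50,95],axis=0).round(1).tolist())
    k=(Z>101)&(Z<110)&(X>600)&(X<760)&(Y>60)&(Y<290)
    q=P[k];print('deck',np.percentile(q,[1,2,5],axis=0).round(1).tolist())
E
```

```text
time_s: 14.48
eef_pos: [484.6, 175.7, 212.3]
ee_rot: [0.504, -0.498, 0.505, 0.493]
force: [-0.4, -0.4, -1.0]
grip_width: -0.001
pos [484.6 175.7 212.3] M [[0.004, -1.0, 0.018], [-0.005, 0.018, 1.0], [-1.0, -0.004, -0.005]] q [ 0.123  0.307  1.557 -0.005  1.275 -1.429] t 14.48 F [-0.4 -0.4 -1. ] g -0.001
side panel 1067 ((644.4722900390625, 174.86614990234375), (229.42543029785156, 15.538172721862793), 89.00421905517578) [[637.8, 74.6, 87.5], [643.0, 194.9, 92.9], [650.0, 281.7, 95.0]]
deck [[650.2, 63.2, 102.7], [650.9, 66.2, 103.7], [652.4, 74.8, 104.4]]
top panel 585 ((641.3400268554688, 175.65843200683594), (227.57867431640625, 13.887126922607422), 88.97757720947266) [[635.0, 70.8, 87.6], [641.1, 176.4, 90.5], [647.4, 279.9, 94.1]]
deck [[647.4, 61.9, 101.2], [648.4, 63.9, 101.3], [650.8, 70.1, 101.6]]
```

View pics/side1.png

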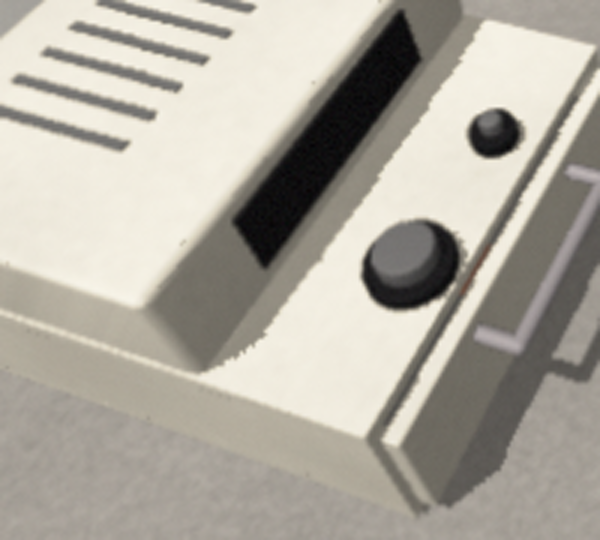

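View pics/top1.png

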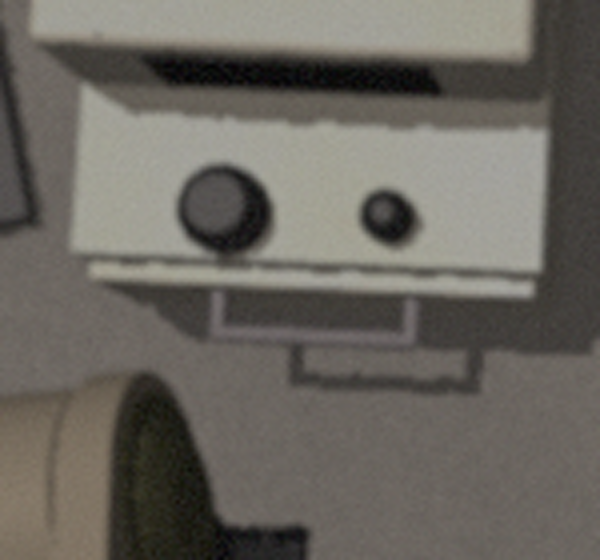

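Compute where the red sits in 3D, and profile the gap.

Run:
```python
from h import *
for n in ['side','top']:
    t=load(n+'1.npz');P=cloud(t,t['d']);p=t['p']
    hsv=cv2.cvtColor(p,cv2.COLOR_RGB2HSV)
    k=((hsv[...,0]<16)|(hsv[...,0]>170))&(hsv[...,1]>70)&(P[...,0]>600)&(P[...,0]<720)&(P[...,1]>100)&(P[...,1]<260)
    v,u=np.nonzero(k); print(n,list(zip(u,v))[:30]); 
    for a,b in list(zip(u,v))[:6]: print(p[b,a],P[b,a].round(1),onz(t,[(a,b)],70).round(1),onz(t,[(a,b)],50).round(1))
t=load('side1.npz');P=cloud(t,t['d'])
for y in (80,110,175,265):
    k=(abs(P[...,1]-y)<1.5)&(P[...,0]>615)&(P[...,0]<670)
    q=P[k];q=q[np.argsort(q[:,0])];print(y,[f"{a[0]:.0f}:{a[2]:.0f}" for a in q][::max(1,len(q)//45)])
c=cv2.resize(t['p'][285:335,190:250],None,fx=10,fy=10,interpolation=cv2.INTER_NEAREST);cv2.imwrite('pics/z.png',c[:,:,::-1])
```

```text
side [(np.int64(222), np.int64(302)), (np.int64(221), np.int64(303)), (np.int64(222), np.int64(303)), (np.int64(221), np.int64(304)), (np.int64(220), np.int64(305)), (np.int64(221), np.int64(305)), (np.int64(220), np.int64(306)), (np.int64(219), np.int64(307)), (np.int64(219), np.int64(308)), (np.int64(218), np.int64(309)), (np.int64(217), np.int64(310)), (np.int64(218), np.int64(310)), (np.int64(217), np.int64(311)), (np.int64(216), np.int64(312)), (np.int64(217), np.int64(312)), (np.int64(216), np.int64(313)), (np.int64(215), np.int64(314)), (np.int64(216), np.int64(314)), (np.int64(214), np.int64(315)), (np.int64(215), np.int64(315)), (np.int64(214), np.int64(316)), (np.int64(214), np.int64(317))]
[101  78  67] [682.8 157.7  28.7] [[662.9 177.6  70. ]] [[672.5 168.   50. ]]
[105  86  75] [683.  160.7  29.9] [[663.6 179.9  70. ]] [[673.3 170.3  50. ]]
[105  82  68] [682.2 159.2  27.8] [[661.9 179.4  70. ]] [[671.5 169.8  50. ]]
[102  77  65] [682.8 161.8  28.4] [[662.7 181.6  70. ]] [[672.3 172.1  50. ]]
[105  86  75] [683.  164.8  29.5] [[663.4 183.9  70. ]] [[673.1 174.4  50. ]]

[... 2361 characters left out ...]
:106', '656:107', '658:106', '659:107', '660:105', '661:106', '662:107', '662:105', '664:108', '664:106', '666:106', '668:105', '668:107']
265 ['616:1', '619:1', '620:1', '622:2', '624:1', '626:1', '628:1', '630:-1', '631:2', '635:2', '637:1', '638:0', '639:1', '639:73', '639:33', '639:59', '640:30', '640:63', '640:51', '640:65', '640:75', '640:56', '640:23', '640:48', '640:79', '640:35', '640:82', '640:38', '640:83', '640:76', '640:69', '640:93', '641:72', '641:3', '642:92', '642:94', '643:95', '644:4', '645:92', '647:93', '649:93', '651:99', '651:97', '651:98', '652:108', '652:91', '653:106', '656:107', '657:105', '658:106', '660:105', '661:107', '664:105', '666:105', '668:105', '668:105']
```

View pics/z.png

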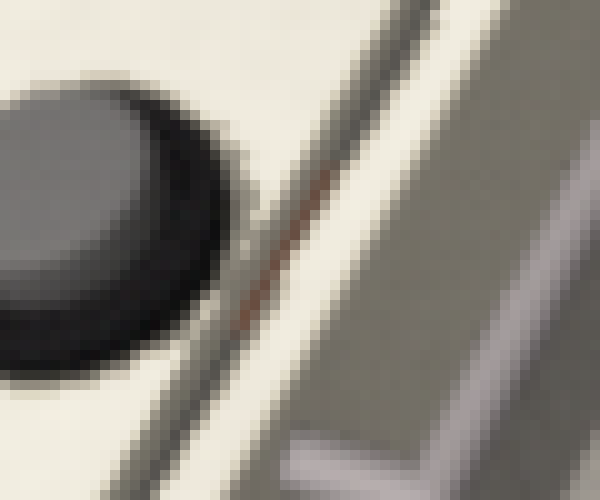

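The red is the weight's foot front at x≈683, which is exactly where it should be if it moved with the drawer (586+122, minus 25). I see it through the slit between the panel top and the deck. The panel's rear face (~650) meets the deck front (~650) and the push ended on a hard stop, so the drawer is shut. Now the start button.

Run:
```python
from h import *
for n in ['side0','top0','side1','top1']:
    t=load(n+'.npz');P=cloud(t,t['d']);v=t['p'].max(2)
    k=(P[...,2]>121)&(P[...,2]<136)&(abs(P[...,0]-673)<25)&(abs(P[...,1]-217)<25)&(v>(60 if 'top' in n else 90))
    q=P[k]; 
    if len(q): print(n,len(q),cv2.minEnclosingCircle(q[:,:2].astype(np.float32)),np.median(q,0).round(1))
plan((673,217,165),zdir=(0.019,1,0))
```

```text
side0 284 ((676.8841552734375, 218.05491638183594), 16.851898193359375) [677.3 219.1 130.4]
top0 165 ((674.4913330078125, 218.03848266601562), 16.233104705810547) [674.6 217.6 127.4]
side1 300 ((676.9093017578125, 218.3487548828125), 17.109861373901367) [676.8 219.7 130.5]
top1 168 ((674.1990356445312, 217.3686981201172), 16.223800659179688) [674.4 217.6 127.4]
lin [ 0.1473 -0.629   0.1504]
rot [ 0.0022 -0.0111 -0.0036]
pos [483.6 175.5 209.8] M [[-0.002, -1.0, 0.018], [-0.006, 0.018, 1.0], [-1.0, 0.002, -0.006]] q [ 0.123  0.31   1.56  -0.005  1.275 -1.429] t 14.58 F [ 0.3  0.4 -0.9] g 0.003
```

```bash
python3 -m jog '[{"linear":[0,-0.12,0.03],"rotation":[0,-0.01,-0.004],"grip":0},{"linear":[0,-0.25,0.06],"rotation":[0,-0.01,-0.004],"grip":0},{"linear":[0,-0.38,0.09],"rotation":[0,-0.01,-0.004],"grip":0},{"linear":[0,-0.5,0.12],"rotation":[0,-0.01,-0.004],"grip":0},{"linear":[0.05,-0.6,0.15],"rotation":[0,-0.01,-0.004],"grip":0},{"linear":[0.12,-0.637,0.154],"rotation":[0,-0.01,-0.004],"grip":0},{"linear":[0.15,-0.637,0.154],"rotation":[0,-0.01,-0.004],"grip":0},{"linear":[0.15,-0.637,0.154],"rotation":[0,-0.01,-0.004],"grip":0},{"linear":[0.15,-0.637,0.154],"rotation":[0,-0.01,-0.004],"grip":0}]'
python3 - <<'E'
from h import *
plan((675.5,218,133),zdir=(0.019,1,0))
p,d=capture('wrist'); cv2.imwrite('pics/w10.png',p[:,:,::-1])
p,d=capture('side'); cv2.imwrite('pics/s10.png',p[:,:,::-1])
E
```

```text
time_s: 15.33
eef_pos: [674.6, 217.9, 163.6]
ee_rot: [0.504, -0.495, 0.505, 0.496]
force: [-0.2, 0.4, 0.6]
grip_width: -0.003
lin [ 0.1019 -0.0033  0.0005]
rot [ 0.0022 -0.0018 -0.0038]
pos [674.6 217.9 163.6] M [[-0.002, -1.0, 0.018], [-0.001, 0.018, 1.0], [-1.0, 0.002, -0.001]] q [ 1.480e-01  7.880e-01  9.170e-01 -1.000e-03  1.438e+00 -1.405e+00] t 15.33 F [-0.2  0.4  0.6] g -0.003
```

View pics/w10.png

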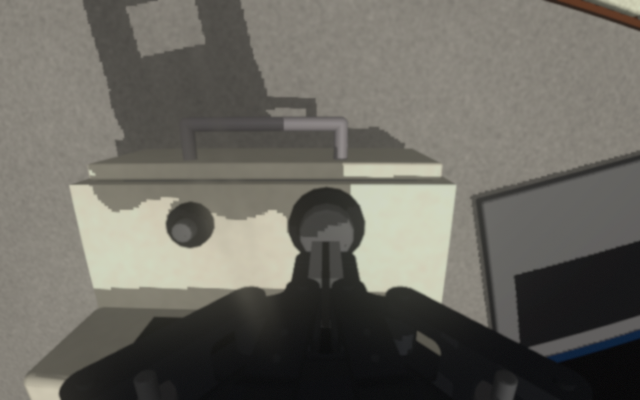

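View pics/s10.png

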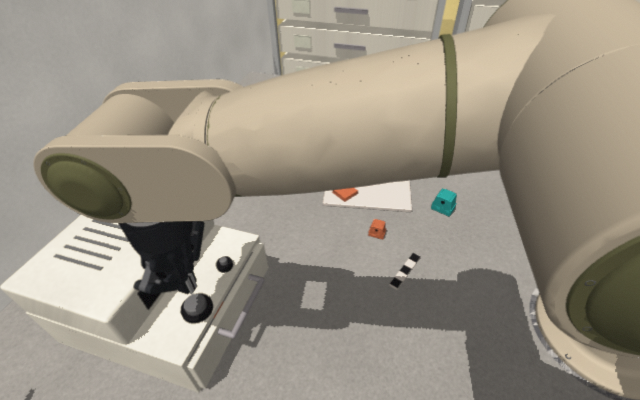

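The fingers are over the large button (326,225). The small one at (190,225) is well clear and the drawer is flush. Pressing now.

```bash
python3 -m jog '[{"linear":[0.05,0,0],"rotation":[0,0,0],"grip":0},{"linear":[0.09,0,0],"rotation":[0,0,0],"grip":0},{"linear":[0.1,0,0],"rotation":[0,0,0],"grip":0},{"linear":[0.1,0,0],"rotation":[0,0,0],"grip":0}]'
python3 -m jog '[{"linear":[0.01,0,0],"rotation":[0,0,0],"grip":0},{"linear":[0.02,0,0],"rotation":[0,0,0],"grip":0},{"linear":[0.025,0,0],"rotation":[0,0,0],"grip":0},{"linear":[0.025,0,0],"rotation":[0,0,0],"grip":0}]'
python3 -c "
from h import *
plan()"
```

```text
time_s: 15.77
eef_pos: [674.6, 218.0, 135.3]
ee_rot: [0.504, -0.496, 0.504, 0.495]
force: [1.0, -0.5, 0.4]
grip_width: 0.001
time_s: 16.1
eef_pos: [674.8, 218.0, 127.9]
ee_rot: [0.505, -0.496, 0.504, 0.495]
force: [-0.9, 0.4, 1.7]
grip_width: -0.005
pos [674.8 218.  127.9] M [[0.001, -1.0, 0.018], [-0.0, 0.018, 1.0], [-1.0, -0.001, -0.0]] q [ 1.480e-01  8.120e-01  9.670e-01 -1.000e-03  1.362e+00 -1.405e+00] t 16.1 F [-0.9  0.4  1.7] g -0.005
```

```bash
python3 -m jog '[{"linear":[0.01,0,0],"rotation":[0,0,0],"grip":0},{"linear":[0.015,0,0],"rotation":[0,0,0],"grip":0},{"linear":[0.02,0,0],"rotation":[0,0,0],"grip":0},{"linear":[0.02,0,0],"rotation":[0,0,0],"grip":0}]'
python3 -m jog '[{"linear":[0.004,0,0],"rotation":[0,0,0],"grip":0},{"linear":[0.008,0,0],"rotation":[0,0,0],"grip":0},{"linear":[0.01,0,0],"rotation":[0,0,0],"grip":0},{"linear":[0.01,0,0],"rotation":[0,0,0],"grip":0}]'
python3 -c "
from h import *
plan()"
```

```text
time_s: 16.43
eef_pos: [675.0, 218.1, 122.0]
ee_rot: [0.505, -0.496, 0.504, 0.495]
force: [-0.4, 0.1, 4.0]
grip_width: 0.0
time_s: 16.77
eef_pos: [675.0, 218.1, 120.9]
ee_rot: [0.505, -0.496, 0.504, 0.495]
force: [-5.6, -0.4, 13.5]
grip_width: 0.002
pos [675.  218.1 120.9] M [[0.003, -1.0, 0.018], [-0.0, 0.018, 1.0], [-1.0, -0.003, -0.0]] q [ 1.480e-01  8.170e-01  9.760e-01 -1.000e-03  1.346e+00 -1.405e+00] t 16.77 F [-5.6 -0.4 13.5] g 0.002
```

It bottomed out at z≈121 with 13.5 N against the ~5 N spring. Releasing and retreating.

```bash
python3 -m jog '[{"linear":[0,0,0],"rotation":[0,0,0],"grip":0},{"linear":[-0.03,0,0],"rotation":[0,0,0],"grip":0},{"linear":[-0.1,0,0],"rotation":[0,0,0],"grip":0},{"linear":[-0.2,0,0],"rotation":[0,0,0],"grip":0},{"linear":[-0.3,0.05,0],"rotation":[0,0,0],"grip":0},{"linear":[-0.35,0.15,0],"rotation":[0,0,0],"grip":0},{"linear":[-0.35,0.28,0],"rotation":[0,0,0],"grip":0},{"linear":[-0.35,0.4,0],"rotation":[0,0,0],"grip":0},{"linear":[-0.35,0.53,0],"rotation":[0,0,0],"grip":0},{"linear":[-0.35,0.65,0],"rotation":[0,0,0],"grip":0},{"linear":[-0.35,0.65,0],"rotation":[0,0,0],"grip":0},{"linear":[-0.35,0.65,0],"rotation":[0,0,0],"grip":0}]'
python3 - <<'E'
from h import *
plan()
for n in ['side','top']:
    c=calibration(n);p,d=capture(n); P=cloud(c,d);X,Y,Z=P[...,0],P[...,1],P[...,2];v=p.max(2)
    cv2.imwrite(f'pics/{n}f.png',p[:,:,::-1])
    k=(Z>86)&(Z<97)&(X>600)&(X<660)&(Y>60)&(Y<290)
    print(n,'panel x',np.median(X[k]),'btn z',np.median(Z[(abs(X-675.5)<8)&(abs(Y-218)<8)]),'standby z',np.percentile(Z[(abs(X-672)<8)&(abs(Y-128)<8)],90),'before',end=' ')
    t=load(n+'0.npz');Q=cloud(t,t['d']);print(np.median(Q[...,2][(abs(Q[...,0]-675.5)<8)&(abs(Q[...,1]-218)<8)]),np.percentile(Q[...,2][(abs(Q[...,0]-672)<8)&(abs(Q[...,1]-128)<8)],90))
E
```

```text
time_s: 17.77
eef_pos: [478.7, 221.8, 226.0]
ee_rot: [0.505, -0.497, 0.503, 0.495]
force: [-0.1, 0.6, 0.2]
grip_width: 0.004
pos [478.7 221.8 226. ] M [[0.003, -1.0, 0.017], [-0.0, 0.017, 1.0], [-1.0, -0.003, -0.0]] q [ 2.120e-01  3.210e-01  1.501e+00 -1.000e-03  1.317e+00 -1.342e+00] t 17.77 F [-0.1  0.6  0.2] g 0.004
side panel x 642.8837433771638 btn z 130.58058649594307 standby z 127.33549793134344 before 129.41586730022277 126.93284872425454
top panel x 640.9216967878381 btn z 127.90263270945138 standby z 125.44553171658679 before 127.69263039350403 125.95551650862762
```

View pics/sidef.png

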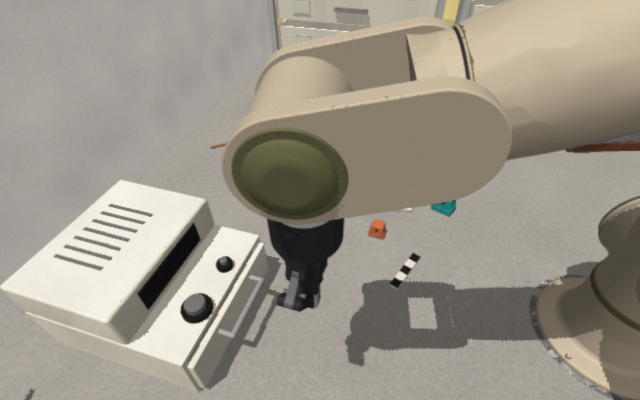

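View pics/topf.png

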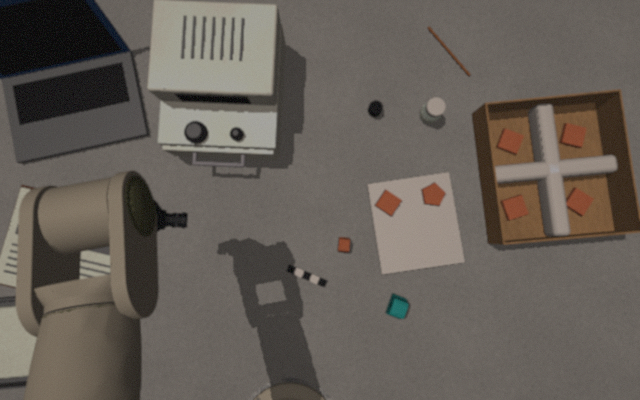

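Both buttons are back at their original heights, the drawer is flush, the sherds are still at (388,203) and (433,194), and the arm is clear. Handing in.

```bash
python3 -c "
from rig import *
print(finish_job())"
```

```text
the job is handed in; nothing more can be done
None
```

I set the larger terracotta loom weight from the pad down in the open drawer. I lowered it until contact read 7.5 N, then released it. I slid the drawer shut by its handle, pressed the large start button to its stop, and backed the arm off. The job was handed in at about 18 s, and no verdict is reported.

- **Drawer:** It travelled about 122 mm to a hard stop, with a peak push of about 45 N on the fingers. The panel's rear face met the deck front to within 1–2 mm in the images, and the panel stayed there after the arm let go.
- **Weight:** A red sliver seen near the closed drawer first looked like a jam. Its 3D position was the weight's foot, where it should be if it moved with the drawer, seen through the slit above the panel. I could not see the weight after the drawer closed fully.
- **Start button:** It bottomed out at 13.5 N, above the 5 N needed, after about 8 mm of travel.
- **Final check:** Both buttons were within about 1 mm of their starting heights. The sherds and the look-alikes were where they started. The arm was clear of everything.

The side and top cameras disagreed by 2–3 mm, about what their calibration allows. No check failed.

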